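# Roll the focus wheel until the lens gap reaches the green clip

### The arm

A 6-joint arm with a two-finger parallel gripper is mounted at the origin on the work surface. World frame = base frame: x ahead of the robot, y to its left, z up, the work surface at z = 0. Lengths are in m, angles in rad, forces in N, time in s.
With the tool pointing down it reaches from about 0.3 to 0.775 m from the base axis. Payload 14.6 kg.
Tool frame: the origin (TCP) lies at the very end of the fingers, on their centre line; the grasp point (between the pads) lies 19 mm behind it; z points along the fingers, y is the direction in which the jaws open and shut (so a half turn about z gives the same grasp; the last joint's range is limited). The gripper opens to 85 mm and grips with 20 to 120 N. Pads are 22 mm wide; open, the fingers measure 114 mm over their backs; the gripper's body (76 mm by 85 mm) begins 54 mm behind the grasp point. The pads swing forward as they close: fully open they stand 13 mm farther back than shut.
Start: joints at [-1.397, 0.3, 1.521, -0, 1.321, -0.067], TCP at [0.131, -0.534, 0.231] pointing down, gripper open.
Joint ranges: [-3.03, 3.03], [-0.79, 2.21], [0.23, 2.52], [-1.04, 4.18], [0, 3.07], [-2.55, 2.55]. Speed limits (rad/s): [2.22, 2.22, 2.57, 3.14, 3.14, 3.14].

### API

Orientations are given as a unit quaternion [x, y, z, w].
In Python, from bench import bot, imaging gives the robot as it stands.
- The arm moves only by the tool send_rows, never from a script. Its arguments are lists of equal length, an entry for each row: "jaw": the closure, from 0 (fully open) to 1 (shut); "delta_pos": the shift along the world's x, y, z in mm, a list of three; "turn": the turn about the world's z in degrees. A call has 1 to 5 rows; each row is the pose to reach, as a shift and turn from the pose measured when the call began; what a row does not reach only later rows make up. A row lasts 1/12 s, in which the tool goes at most 41.7 mm and 7.16 degrees, less where a joint would pass 70% of its speed; a pose out of reach is approached as far as the arm can. A call with a gripper value outside its range is refused whole. The fingers move at their own pace and stop on an object; "squeeze" is the grip in N (left out, the last holds). Time passes only in rows, so rows that repeat a pose let the fingers close. It gives the time, the measured TCP pose, the force and the opening at its end, in the units of the state.
- bot.sense(): the state, without advancing time (a new reading comes with each control period).
- imaging.snapshot(name): name is "scene" or "top" or "wrist"; returns the picture (400x640x3 uint8, blue, green, red); there is no depth.
- imaging.camera_info(name): a dict with "camera_matrix" (3x3 intrinsics, pixels), "k1" (the pictures are not rectified: a ray, as slopes to the right and down, at radius r is drawn at 1 + k1 r^2 times it, then the intrinsics apply), "R" (3x3) and "t" (3): a world point X has camera coordinates R X + t. Camera axes: x right, y down, z forward; pixel columns grow to the right and rows downward; lengths in m; the calibration is good to about 2 mm. A picture is of the moment at which its call begins: read the wrist's pose just before it. camera_info takes no time and is no camera call; for the wrist camera it gives the pose at the moment of the call.
- bot.hand_in(): hands the job in, once; it reports no verdict.
The state is a dict: "time": time; "joint_pos": joint angles; "joint_velocities": joint speeds; "joint_torque": joint torques, N m; "ee_pos": TCP position; "eef_rot": TCP orientation; "contact_force": force on the tool from outside, world axes, zero at the start; "moment": the same for the moment, N m; "gripper_width": opening from 0.0 (shut) to 1.0 (fully open).
Only numpy, scipy, OpenCV 4.12 (cv2) and the standard library are available. Lean on these libraries where they do the work, as an engineer would, in place of code of your own. Each camera call takes 0.05 s, during which the arm holds its last target. There are 200 camera calls.

### The job

Roll the knurled wheel of the lens stage with a fingertip, stroking across its top as often as needed, until the gap between lens and camera has closed so far that the red needle stands over the middle of the green clip (not the yellow one). Never push the lens carriage itself and never run the lens up against the camera. Leave the spare lens, the screwdriver and the white target block where they are, and finish with the hand clear of everything.

Things in the scene. Friction and masses are not known exactly. Their poses are not given: they have to be found in the camera images.
- stage: Black base plate of the lens stage, 170 (x) by 250 (y) by 14 mm, fixed to the table; origin under its centre; x points from the wheel side to the scale rail, y from lens to camera (the way the carriage closes the gap), z up. Place and yaw vary. Camera block at its +y end, top 102 mm above the table; lens top 100 mm above the table, on the line x = 10 mm.
- wheel_top (a point): Topmost point of the knurled wheel, at stage x = -58, y = 0, 95 mm above the table. Stroking the top towards the stage's +y moves the carriage to +y and closes the gap; the other way opens it. 10 mm of rim moves the carriage about 2.2 mm (7 mm per rad). It stays where it is left.
- wheel: The knurled steel wheel, diameter 64, 20 mm wide; origin at its centre; turns about the stage's x. Aluminium cheeks (outer faces 36 mm apart, 52 mm long, tops 75 mm above the table) flank it, its upper 20 mm stand free. It turns freely at about 1 N on the rim; a press of 5 to 15 N from above drives it by friction (it does not give; a fingertip may slip a little).
- carriage: Black carriage, 70 by 50 by 28 mm, with the lens barrel (diameter 44, 72 mm long) lying on it along the stage's y; origin at the centre of the block, 38 mm above the table. It slides along the stage's y only and is geared to the wheel.
- pointer (a point): Centre of the red needle near its free end, 50 mm above the table. The needle is 4 mm wide, fixed to the carriage, and reaches out along the stage's +x over the scale rail, 3 mm above the clips.
- clip_green: Green gauge clip, the mark to reach: 24 (x) by 10 (y) mm, fixed on the dark scale rail; origin at the centre of its underside, 40 mm above the table, its top at 46 mm; axes parallel to the stage's. It stands 10 to 27 mm ahead (+y) of the needle at the start; green and yellow change places.
- clip_yellow: Yellow clip of the same size on the same rail, not to be used; the needle passes freely over it.
- lens_front (a point): Centre of the lens's front glass, facing the stage's +y, 78 mm above the table; 38 mm from the camera face at the start.
- camera_face (a point): Centre of the camera's mounting face, facing the stage's -y, 78 mm above the table.
- spare_lens: Loose black spare lens standing upright, diameter 40, 50 mm tall, origin under its centre. Bystander.
- screwdriver: Loose screwdriver lying flat, orange handle, 170 mm long. Bystander.
- target_block: Loose white calibration block with black dots, 50 by 50 by 16 mm, origin under its centre. Bystander.

How it is judged:
On the way:
1. a fingertip presses on the knurled wheel (contact force between the fingers and wheel above 0.5 N), for 0.1 s.
At the end, for the whole second after the job is handed in: The red needle stands at rest within 3 mm either side of the middle of the green clip, and the robot touches nothing (y of pointer in the frame of clip_green between -0.003 and 0.003 m and linear speed of carriage below 0.002 m/s).
It fails at once if the robot pushes on the lens carriage itself (contact force between any of the fingers, the arm and carriage above 0.5 N).
It fails at once if the lens is run up against the camera (gap under 4 mm) (distance between lens_front and camera_face below 0.004 m).
It fails at once if a bystander is moved by more than 15 mm, lifted or tipped (distance of any of spare_lens, screwdriver, target_block from where it was at the start of the episode above 0.015 m or angle between any of spare_lens, target_block's own z axis and vertical above 0.3 rad).
It also fails if it takes over 51 s, if anything falls off the work surface, if the arm or the gripper's body presses on something with over 40 N, if the wrist force passes 120 N, or if a joint passes its speed limit or range.

## Working session

There is one attempt and no reset: what is moved stays moved. The work goes in short steps, Python scripts to look and compute and a tool call to move; the robot and the scene stay as the last step left them, time stands still between calls to the robot, and variables do not carry over. Pictures are saved under pics/ and viewed, about 8 in all and at most 12, crops included, and the job is handed in when it is done.

Besides the shell and the picture viewer there is one more tool, called as name(argument=value, ...) on one line, values as JSON. send_rows: Moves the arm, as the interface text tells. Its arguments: {"type":"object","properties":{"jaw":{"type":"array","items":{"type":"number"}},"delta_pos":{"type":"array","items":{"type":"array","items":{"type":"number"}}},"turn":{"type":"array","items":{"type":"number"}},"squeeze":{"type":"number"}},"required":["jaw","delta_pos","turn"]}

```bash
mkdir -p pics; cat > h.py <<'E'
from bench import bot, imaging
import numpy as np, cv2
def ray(ci,uv):
    K=np.array(ci["camera_matrix"]);R=np.array(ci["R"]);t=np.array(ci["t"])
    d=np.array([ci["k1"],0,0,0,0],float)
    p=cv2.undistortPoints(np.array([[uv]],float),K,d)[0,0]
    return -R.T@t, R.T@np.array([p[0],p[1],1])
def onz(ci,uv,z):
    o,v=ray(ci,uv); return o+v*(z-o[2])/v[2]
def proj(ci,X):
    d=np.array([ci["k1"],0,0,0,0],float)
    R=np.array(ci["R"]);t=np.array(ci["t"],float)
    return cv2.projectPoints(np.array(X,float).reshape(-1,1,3),cv2.Rodrigues(R)[0],t,np.array(ci["camera_matrix"],float),d)[0][:,0]
E
python3 - <<'E'
from h import *
for n in("top","scene"):
    cv2.imwrite(f"pics/{n}0.png",imaging.snapshot(n)); ci=imaging.camera_info(n); print(n,ci["k1"],-np.array(ci["R"]).T@np.array(ci["t"]))
print(bot.sense())
E
```

```text
top -0.07058235053194357 [0.49590802 0.04009211 1.06770538]
scene -0.05749211089115986 [ 1.12675788 -0.09295605  0.7053517 ]
{'time': 0.1, 'joint_pos': array([-1.39665204e+00,  3.00436977e-01,  1.52151871e+00,  2.34503917e-05,
        1.32072300e+00, -6.65971920e-02]), 'joint_velocities': array([-0.00151756, -0.00027702, -0.00194892,  0.00107764, -0.00201445,
       -0.00111837]), 'joint_torque': array([ 1.62741449e-03, -5.44377780e+01, -3.62370408e+01, -3.80739903e-05,
        3.04164139e-03,  3.44280124e-05]), 'ee_pos': array([ 0.13109939, -0.53392634,  0.23076642]), 'eef_rot': array([ 9.92764389e-01,  1.20077366e-01, -1.78435417e-05, -5.42845246e-04]), 'contact_force': array([0.64848661, 0.47017839, 0.29730935]), 'moment': array([-0.0528344 , -0.01184729, -0.02570913]), 'gripper_width': 1.0007232667778008}
```

View pics/top0.png

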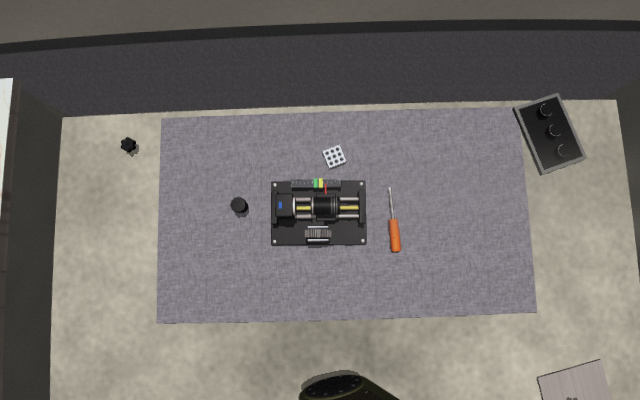

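View pics/scene0.png

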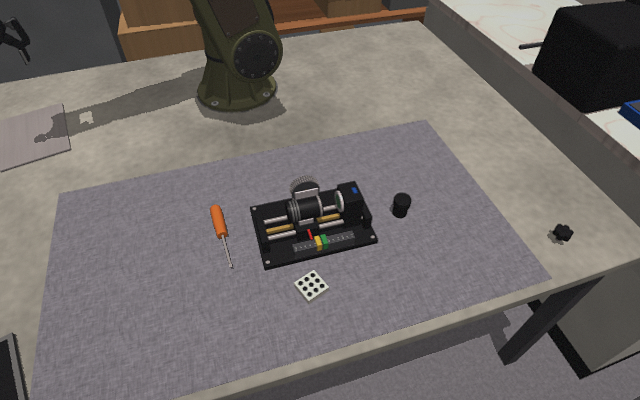

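Top view: the stage is at about (318,212), with its camera end on the left (world +y). The wheel is at about (318,234), the red needle at (325,187) and the green clip at (316,183), beyond the yellow one. The spare lens is at (239,205), the screwdriver at (394,225) and the target block at (334,156).

```bash
python3 - <<'E'
from h import *
im=cv2.imread("pics/top0.png");ci=imaging.camera_info("top")
hsv=cv2.cvtColor(im,cv2.COLOR_BGR2HSV);H,S,V=[hsv[...,i].astype(int) for i in range(3)]
roi=np.zeros(H.shape,bool);roi[172:252,262:376]=1
for n,m,z in(("green",(H>40)&(H<80)&(S>120),.046),("yellow",(H>22)&(H<35)&(S>120)&(np.arange(400)[:,None]<191),.046),("red",((H<6)|(H>174))&(S>150),.052)):
    y,x=np.nonzero(m&roi&(V>60)); print(n,len(x),x.mean(),y.mean(),x.min(),x.max(),y.min(),y.max(),onz(ci,(x.mean(),y.mean()),z))
m=((V<62)&roi).astype(np.uint8)
m=cv2.morphologyEx(m,cv2.MORPH_CLOSE,np.ones((9,9)))
c=max(cv2.findContours(m,0,1)[0],key=cv2.contourArea);r=cv2.minAreaRect(c);print(r)
print(np.array([onz(ci,p,.014) for p in cv2.boxPoints(r)]))
# 4x crop
cv2.imwrite("pics/crop0.png",cv2.resize(im[172:252,262:376],None,fx=7,fy=7,interpolation=cv2.INTER_CUBIC))
E
```

```text
green 3 315.0 187.0 314 316 187 187 [0.66207309 0.0687332  0.046     ]
yellow 35 320.45714285714286 183.02857142857144 319 322 179 187 [0.67197465 0.05441965 0.046     ]
red 12 325.1666666666667 189.0 325 326 184 193 [0.65511217 0.0427628  0.052     ]
((317.77801513671875, 213.18438720703125), (63.688968658447266, 94.43936920166016), 89.16968536376953)
[[ 0.68448154  0.18884194  0.014     ]
 [ 0.68018474 -0.06219173  0.014     ]
 [ 0.51238508 -0.05737694  0.014     ]
 [ 0.5159616   0.18845011  0.014     ]]
```

View pics/crop0.png

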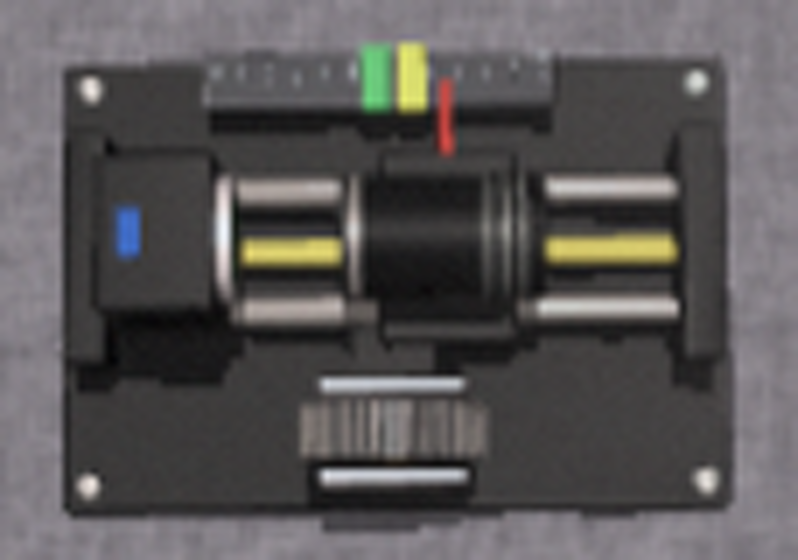

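The 4x crop shows the needle at about (445,118), yellow clip at (411,77), green clip at (376,78) and wheel centre at (394,428). The camera end is on the left.

```bash
python3 - <<'E'
from h import *
ci=imaging.camera_info("top")
P=lambda x,y,z:onz(ci,((x+.5)/7-.5+262,(y+.5)/7-.5+172),z)
s=[P(*p,.016) for p in((91,90),(697,82),(88,486),(707,481))]
c=np.mean(s,0); v=(s[0]-s[1]+s[2]-s[3])[:2]; u=(s[0]+s[1]-s[2]-s[3])[:2]
print("centre",c,"yaw from y",np.degrees(np.arctan2(-v[0],v[1])),"from x",np.degrees(np.arctan2(u[1],u[0])))
yaw=np.arctan2(-v[0],v[1]);ex=np.array([np.cos(yaw),np.sin(yaw)]);ey=np.array([-ex[1],ex[0]])
print("wheel from stage",c[:2]-.058*ex,"from picture",P(394,428,.095))
g=P(376,78,.046);r=P(446,90,.052);print("green",g,"needle",r,"gap along y",(g-r)[:2]@ey)
E
```

```text
centre [0.60032454 0.06341989 0.016     ] yaw from y -1.129686553171231 from x -1.0915887241770252
wheel from stage [0.54233582 0.06456338] from picture [0.54239633 0.0634562  0.095     ]
green [0.67321705 0.067701   0.046     ] needle [0.66692208 0.04210217 0.052     ] gap along y 0.025717961283130964
```

send_rows(jaw=[1,1,1,1,1], delta_pos=[[25,35,0],[50,70,0],[75,105,0],[100,140,0],[120,170,0]], turn=[-3,-6,-9,-12,-15], squeeze=40)

```text
time: 0.52
ee_pos: [0.2517, -0.3621, 0.2305]
eef_rot: [1.0, -0.012, -0.0, -0.001]
contact_force: [1.3, 0.9, 1.0]
gripper_width: 0.299
```

send_rows(jaw=[1,1,1,1,1], delta_pos=[[25,35,0],[48,70,0],[72,105,0],[96,140,0],[120,172,0]], turn=[0,0,0,0,0])

```text
time: 0.93
ee_pos: [0.3702, -0.1907, 0.2306]
eef_rot: [1.0, -0.012, 0.0, -0.001]
contact_force: [0.6, -1.0, -0.0]
gripper_width: -0.002
```

send_rows(jaw=[1,1,1,1,1], delta_pos=[[25,35,0],[48,70,0],[72,105,0],[96,140,0],[120,172,0]], turn=[0,0,0,0,0])

```text
time: 1.35
ee_pos: [0.4888, -0.0192, 0.2305]
eef_rot: [1.0, -0.012, 0.0, -0.001]
contact_force: [0.5, -1.1, -0.5]
gripper_width: -0.002
```

send_rows(jaw=[1,1,1,1,1], delta_pos=[[24,32,0],[46,62,-10],[53,71,-50],[53,71,-90],[53,71,-123]], turn=[0,0,0,0,0])

```text
time: 1.77
ee_pos: [0.5411, 0.0528, 0.1046]
eef_rot: [1.0, -0.011, -0.001, -0.001]
contact_force: [1.7, -0.3, -0.5]
gripper_width: 0.002
```

send_rows(jaw=[1,1,1,1,1], delta_pos=[[0,0,-4],[0,0,-7],[0,0,-10],[0,0,-11],[0,0,-11]], turn=[0,0,0,0,0])

```text
time: 2.18
ee_pos: [0.5419, 0.0526, 0.0952]
eef_rot: [1.0, -0.011, 0.0, -0.001]
contact_force: [-0.0, -0.9, 0.9]
gripper_width: -0.001
```

send_rows(jaw=[1,1,1], delta_pos=[[0,0,-1],[0,0,-1.5],[0,0,-1.5]], turn=[0,0,0])

```text
time: 2.43
ee_pos: [0.5422, 0.0526, 0.0944]
eef_rot: [1.0, -0.011, 0.001, -0.001]
contact_force: [0.3, -0.0, -0.4]
gripper_width: -0.0
```

send_rows(jaw=[1,1,1], delta_pos=[[0,0,-1],[0,0,-2],[0,0,-2]], turn=[0,0,0])

```text
time: 2.68
ee_pos: [0.5424, 0.0524, 0.0935]
eef_rot: [1.0, -0.011, 0.001, -0.0]
contact_force: [-5.7, -3.1, 13.3]
gripper_width: 0.003
```

send_rows(jaw=[1,1,1,1,1], delta_pos=[[0,5,-1],[0,10,-1],[0,15,-1],[0,20,-1],[0,24,-1]], turn=[0,0,0,0,0])

```text
time: 3.1
ee_pos: [0.5431, 0.0767, 0.0944]
eef_rot: [1.0, -0.011, 0.003, -0.001]
contact_force: [-4.6, 0.9, 13.6]
gripper_width: 0.002
```

```bash
cat >> h.py <<'E'
def gap(save=None):
    ci=imaging.camera_info("top");im=imaging.snapshot("top")
    c=cv2.resize(im[172:252,262:376],None,fx=7,fy=7,interpolation=cv2.INTER_CUBIC)
    if save: cv2.imwrite(save,c)
    hsv=cv2.cvtColor(c,cv2.COLOR_BGR2HSV);H,S,V=[hsv[...,i].astype(int) for i in range(3)]
    row=np.arange(len(H))[:,None]
    ey=np.array([np.sin(np.radians(1.11)),np.cos(np.radians(1.11))])
    out={}
    for n,m,z in(("green",(H>40)&(H<85)&(S>80)&(row<130),.046),("yellow",(H>22)&(H<35)&(S>80)&(row<130),.046),("red",((H<8)|(H>172))&(S>100)&(row<170),.052)):
        y,x=np.nonzero(m&(V>50))
        if len(x)<20: continue
        p=onz(ci,((x.mean()+.5)/7-.5+262,(y.mean()+.5)/7-.5+172),z); out[n]=p[:2]@ey*1000
        print(n,len(x),x.mean().round(1),y.mean().round(1),out[n].round(2))
    if "red" in out and "green" in out: print("green-red mm",out["green"]-out["red"])
    s=bot.sense();print(s["time"],s["ee_pos"],s["contact_force"])
E
python3 -c "
from h import *
gap('pics/c1.png')"
```

```text
green 1890 375.7 80.1 80.84
yellow 2005 410.8 79.0 67.94
red 1096 430.9 122.7 60.64
green-red mm 20.19418652595901
3.15 [0.54303755 0.07731115 0.09417753] [-4.66344096  2.35334222 15.87260596]
```

send_rows(jaw=[1,1,1,1,1], delta_pos=[[0,0,10],[-1,-13,10],[-1,-25,8],[-1,-25,1],[-1,-25,-1.8]], turn=[0,0,0,0,0])

```text
time: 3.57
ee_pos: [0.5424, 0.0508, 0.0922]
eef_rot: [1.0, -0.012, 0.003, -0.0]
contact_force: [-10.0, -10.8, 35.3]
gripper_width: -0.001
```

send_rows(jaw=[1,1,1,1,1], delta_pos=[[0,0,-1.4],[0,6,-1.4],[0,12,-1.4],[0,18,-1.4],[0,24,-1.4]], turn=[0,0,0,0,0])

```text
time: 3.98
ee_pos: [0.5439, 0.0748, 0.0942]
eef_rot: [1.0, -0.012, 0.006, -0.0]
contact_force: [-9.1, 2.2, 33.4]
gripper_width: -0.002
```

```bash
python3 -c "
from h import *
gap()"
```

```text
green 1885 375.7 79.8 80.84
yellow 1470 409.3 71.6 68.46
red 995 416.3 126.5 65.97
green-red mm 14.865502100680118
4.0333 [0.54393511 0.07590105 0.09395108] [-7.42319456  5.30818857 36.30885337]
```

send_rows(jaw=[1,1,1,1,1], delta_pos=[[0,0,10],[-1,-12,10],[-2,-24,9],[-2,-24,3],[-2,-24,0.5]], turn=[0,0,0,0,0])

```text
time: 4.45
ee_pos: [0.5413, 0.0507, 0.0928]
eef_rot: [1.0, -0.013, 0.005, -0.001]
contact_force: [-1.4, -5.4, 17.8]
gripper_width: 0.002
```

send_rows(jaw=[1,1], delta_pos=[[0,0,-0.5],[0,0,-0.5]], turn=[0,0])

```text
time: 4.62
ee_pos: [0.5415, 0.0497, 0.0925]
eef_rot: [1.0, -0.013, 0.005, -0.0]
contact_force: [-4.3, -7.0, 14.5]
gripper_width: -0.002
```

send_rows(jaw=[1,1,1,1,1], delta_pos=[[0,5,-0.4],[0,10,-0.2],[0,15,0],[0,20,0.3],[0,25,0.5]], turn=[0,0,0,0,0])

```text
time: 5.03
ee_pos: [0.5422, 0.0749, 0.0945]
eef_rot: [1.0, -0.014, 0.006, -0.0]
contact_force: [-4.6, -0.6, 19.0]
gripper_width: 0.002
```

```bash
python3 -c "
from h import *
gap('pics/c3.png')"
```

```text
green 1861 375.5 79.5 80.9
yellow 1667 413.7 75.2 66.86
red 1000 399.5 123.2 72.1
green-red mm 8.803847521653083
5.0833 [0.54219605 0.07567804 0.09433819] [-4.70771335  2.46914635 22.57090414]
```

View pics/c3.png

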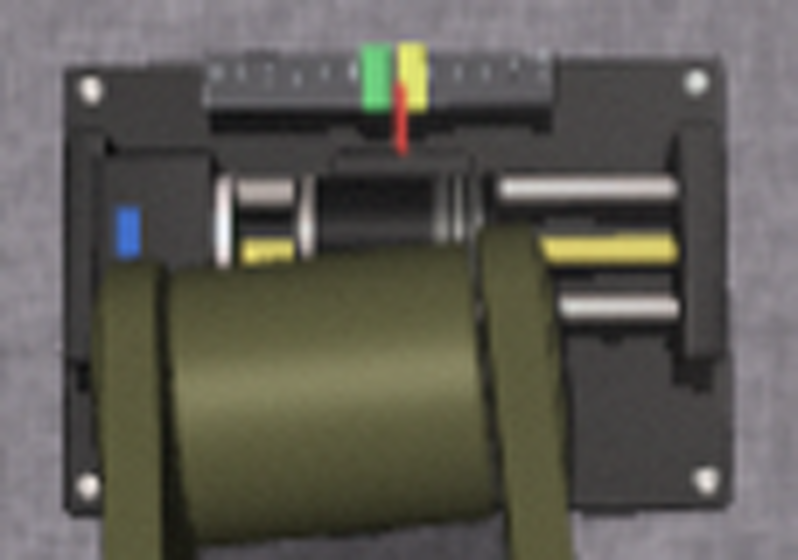

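The needle is at about (400,115), over the left half of the yellow clip. The green clip is centred at (376,78), about 9 mm ahead.

send_rows(jaw=[1,1,1,1,1], delta_pos=[[0,0,10],[0,-12,10],[-1,-24,9],[-1,-24,3],[-1,-24,0.5]], turn=[0,0,0,0,0])

```text
time: 5.5
ee_pos: [0.5405, 0.0505, 0.0932]
eef_rot: [1.0, -0.014, 0.005, -0.0]
contact_force: [-0.4, -0.5, 7.0]
gripper_width: 0.0
```

send_rows(jaw=[1,1], delta_pos=[[0,0,-0.5],[0,0,-0.5]], turn=[0,0])

```text
time: 5.67
ee_pos: [0.5407, 0.0498, 0.0927]
eef_rot: [1.0, -0.015, 0.005, 0.0]
contact_force: [-2.5, -5.0, 10.1]
gripper_width: -0.001
```

send_rows(jaw=[1,1,1,1,1], delta_pos=[[0,5,-0.4],[0,10,-0.2],[0,15,0],[0,20,0.3],[0,25,0.5]], turn=[0,0,0,0,0])

```text
time: 6.08
ee_pos: [0.5414, 0.0749, 0.0946]
eef_rot: [1.0, -0.015, 0.006, 0.0]
contact_force: [-3.0, -1.2, 14.1]
gripper_width: 0.002
```

```bash
python3 -c "
from h import *
gap('pics/c4.png')"
```

```text
green 1485 373.7 74.9 81.57
yellow 2065 411.3 79.5 67.74
red 1047 384.9 123.1 77.41
green-red mm 4.163720463277102
6.1333 [0.54136783 0.07576652 0.09438121] [-1.46400353  1.35395232 17.39427596]
```

send_rows(jaw=[1,1,1,1,1], delta_pos=[[0,0,10],[0,-10,10],[0,-20,9],[0,-20,3],[0,-20,0.5]], turn=[0,0,0,0,0])

```text
time: 6.55
ee_pos: [0.5411, 0.0547, 0.0938]
eef_rot: [1.0, -0.015, 0.006, 0.0]
contact_force: [-3.6, -5.2, 25.4]
gripper_width: -0.0
```

send_rows(jaw=[1,1], delta_pos=[[0,0,-0.5],[0,0,-0.5]], turn=[0,0])

```text
time: 6.72
ee_pos: [0.5413, 0.0539, 0.0938]
eef_rot: [1.0, -0.016, 0.006, 0.0]
contact_force: [-6.7, -4.6, 16.3]
gripper_width: -0.002
```

send_rows(jaw=[1,1,1,1], delta_pos=[[0,5,-0.4],[0,10,-0.2],[0,15,0],[0,15,0]], turn=[0,0,0,0])

```text
time: 7.05
ee_pos: [0.5417, 0.0694, 0.0948]
eef_rot: [1.0, -0.016, 0.006, 0.0]
contact_force: [-5.6, 0.8, 19.5]
gripper_width: 0.0
```

send_rows(jaw=[1,1,1,1,1], delta_pos=[[0,0,10],[0,0,40],[-20,0,80],[-60,0,100],[-95,0,110]], turn=[0,0,0,0,0])

```text
time: 7.47
ee_pos: [0.4465, 0.0693, 0.2061]
eef_rot: [1.0, -0.016, 0.007, 0.0]
contact_force: [0.5, -0.4, 1.0]
gripper_width: 0.002
```

send_rows(jaw=[1,1,1,1,1], delta_pos=[[-30,0,0],[-60,0,0],[-80,0,0],[-80,0,0],[-80,0,0]], turn=[0,0,0,0,0])

```text
time: 7.88
ee_pos: [0.3663, 0.0693, 0.2062]
eef_rot: [1.0, -0.016, 0.008, 0.0]
contact_force: [0.1, -0.7, 0.5]
gripper_width: 0.0
```

```bash
python3 -c "
from h import *
gap('pics/c5.png')
cv2.imwrite('pics/s5.png',cv2.resize(imaging.snapshot('scene')[170:280,240:390],None,fx=5,fy=5,interpolation=cv2.INTER_CUBIC))"
```

```text
green 1427 376.4 73.2 80.58
yellow 2157 410.4 80.3 68.08
red 1060 375.6 126.7 80.81
green-red mm -0.22666607880363188
7.9333 [0.36688791 0.06929346 0.20618226] [-0.22132152  0.17539872  0.67732664]
```

View pics/c5.png

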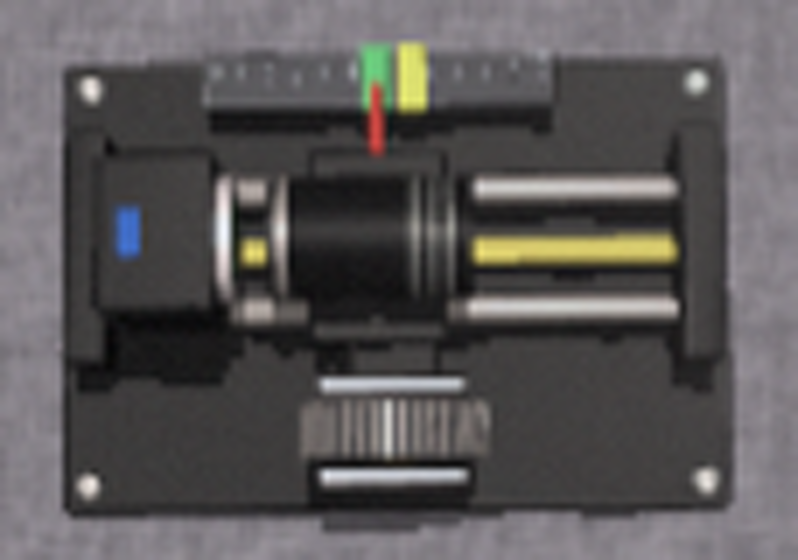

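View pics/s5.png

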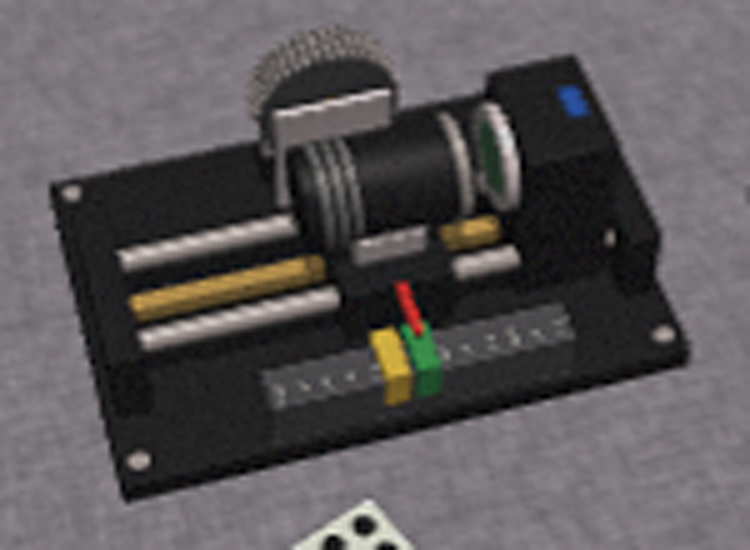

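Both views show the needle in the middle of the green clip: at (376,120) against the clip at (376,75) in the top view, and its tip on the clip at (415,330) in the scene view. The hand is clear of everything.

```bash
python3 -c "
from h import *
gap(); bot.hand_in()"
```

```text
green 1423 376.4 73.3 80.58
yellow 2161 410.4 80.3 68.08
red 1062 375.7 126.6 80.8
green-red mm -0.22160605859210136
8.0333 [0.36714292 0.06924581 0.20593102] [ 0.35001142  0.21495887 -0.6258439 ]
the job is handed in; nothing more can be done
```

I rolled the wheel with the shut fingertips in five strokes across its top, four of about 24 mm and one of about 15 mm. That moved the needle about 26 mm, onto the green clip. I then drew the hand well clear and handed in at about 8 s; no verdict is reported.

- **Needle:** the last two top-view measurements, 0.1 s apart, put it 0.2 mm past the middle of the green clip, with no drift. The allowance is 3 mm, and the calibration is good to about 2 mm. The scene view also shows the needle on the green clip.
- **Lens to camera:** about 12 mm is left by reckoning (38 mm less the 26 mm travelled). I did not measure it directly, but the top view shows a clear gap.
- **Press force:** this was mostly 10 to 25 N, but the second stroke reached about 36 N, above the suggested 5 to 15 N. I pressed more lightly after that, and the force reads near zero at the end.
- **Bystanders:** nothing came near the spare lens, the screwdriver or the target block. I did not re-measure where they stand.

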